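# Lock the drawer safe with its recessed knob

### The job

The office drawer safe was left with its bolt out, so its sprung lid stands ajar. Reach into the cup in the lid and turn the knob back to its open stop to draw the bolt in, press the lid fully down against its spring and, while you keep it down, turn the knob the other way until you feel the bolt come up against its stop, then let go: the lid must stay shut. Feel your way and force nothing: do not jam the bolt on the striker, bear hard on the shut lid or strain the bolt against its stop, and leave the ink pad on the lid and the other things on the desk where they are.

Things in the scene. Friction and masses are not known exactly. Their poses are not given: they have to be found in the camera images.
- safe: low grey steel drawer safe on the desk, 300 mm deep (x), 360 mm wide (y), lid top 125 mm above its underside; it cannot be shifted. Origin: centre of its underside, +x to its rear (hinge side), -x to its front, z up. Screw feet, set differently each time, hold the underside 3 to 10 mm above the desk. The lid's hinge axis runs along y at x = +135, z = +121 mm.
- lid: flat steel lid, 282 mm deep, 360 mm wide, 8 mm thick. Origin: middle of the hinge axis; x along the lid to the rear, z out of its top face (which is at z = +4 mm), y along the hinge. Flat on it, left and right of the knob's cup, are a keypad and a keyhole. Front edge at x = -285 mm.
- lid_hinge (a joint): lid angle in rad about the hinge: 0 = fully down, hard on two rubber buffers at the front corners; a spring holds it ajar at 0.08 to 0.10 (front edge some 27 mm up). Pressing at the knob takes a force growing evenly from 0 to 10 to 14 N when fully down, plus some drag if moved fast. Once locked, the spring lifts it back by about 2 mm until the bolt bears (about 0.01 rad).
- cup_floor (a point): centre of the floor of the round cup sunk in the lid, on the knob's axis: at x = -221, y = 0, z = -23 mm of the lid, axes as the lid's. The cup is 74 mm in inner diameter and 27 mm deep below the lid's top face, with upright walls. Fingers reach the knob only down in this cup, on both sides of its bar, so a wide gripper must be partly closed before going in.
- catch: fixed parts inside the safe's front wall: in the middle a steel striker bar, 30 mm wide, 8 mm thick, and the lid's two buffers. Over 20 N on them is too much. Origin and axes as the safe's. The bolt must swing in under the striker. With the bolt out it lands on the striker's top; unless the lid's front is within 2 mm of fully down the bolt hits the striker's side when turned.
- knob (a joint): knob angle in rad: 0 = open, hard stop, bolt drawn in; grows clockwise seen from above; at 1.3 the bolt points straight to the safe's front. Dry friction of 0.06 N m: it stays where it is left. The bolt, a flat steel cam 18 mm wide on the knob's shaft under the cup, 54 mm long from the axis, lies over or under the striker from about 0.4 on.
- stop: hidden fixed bracket inside the safe with the pin that ends the bolt's locking swing. Origin and axes as the safe's. The pin is adjustable; this pose does not show its setting: with the lid down, the bolt comes up hard against it at some knob angle between 1.05 and 1.45 rad, differing each time; find it by feel. It is 45 mm from the knob's axis: 0.1 N m of torque is about 2 N there, and over 15 N strains it.
- knob_grip (a point): middle of the top of the knob's black grip bar, on the knob's axis (square to the lid), 25 mm above the cup floor. Bar 48 x 11 mm, upright sides from 3 to 25 mm above the floor. The point's x runs along the bar; its -x end (white line) points as the bolt: at knob angle 1.3 to the lid's front (-x of the lid); at 0, 1.3 rad counter-clockwise from that seen from above.
- ink_pad: flat closed ink pad tin, 60 x 90 x 18 mm, lying on the rear part of the safe's lid near the hinge; leave it there. Origin: centre of its underside.
- stamp: office stamp with a turned dark wooden handle, 42 mm diameter, 78 mm tall, standing on the desk; leave it alone. Origin: centre of its underside.
- stapler: black desk stapler, 135 x 36 x 49 mm, lying along its x axis on the desk; leave it alone. Origin: centre of its underside.
- calculator: flat grey desk calculator, 150 x 105 x 16 mm, on the desk; leave it alone. Origin: centre of its underside.
- mug: white mug, 80 mm diameter, 92 mm tall, handle at its +y, on the desk; leave it alone. Origin: centre of its underside.
- phone: black phone lying flat on the desk, 155 x 74 x 9 mm; leave it alone. Origin: centre of its underside.
- glue_stick: white glue stick standing on the desk, 28 mm diameter, 95 mm tall; leave it alone. Origin: centre of its underside.
Things that resemble listed ones, but are neither listed nor needed, are in the scene too. Of the things like the ink_pad, leave any that is white; of the rest the smaller one is meant.

How it is judged:
By the outcome, as a careful person would: the job done as asked, in the order asked, and still so for the second after the job is handed in, with the robot touching nothing.
It also fails if it takes over 72 s, if anything falls off the work surface, if the arm or the gripper's body presses on something with over 40 N, if the wrist force passes 120 N, or if a joint passes its speed limit or range.

### The arm

A 6-joint arm with a two-finger parallel gripper is mounted at the origin on the work surface. World frame = base frame: x ahead of the robot, y to its left, z up, the work surface at z = 0. Lengths are in m, angles in rad, forces in N, time in s.
With the tool pointing down it reaches from about 0.25 to 0.775 m from the base axis. Payload 4 kg.
Tool frame: the origin (TCP) lies between the finger pads; the fingertips stand 17 mm ahead of it and the grasp point (between the pads) lies 2 mm behind it (tips_ahead is the distance from the TCP to the fingertips, in m); x points along the fingers, y is the direction in which the jaws open and shut, and the axes are right-handed (so a half turn about x gives the same grasp; the last joint's range is limited). The gripper opens to 85 mm and grips with 20 to 120 N. Pads are 22 mm wide; open, the fingers measure 114 mm over their backs; the gripper's body (76 mm by 85 mm) begins 54 mm behind the grasp point. The pads swing forward as they close: fully open they stand 13 mm farther back than shut.
Start: joints at [-1.348, 0.087, 1.371, -0, 1.684, -0.103], TCP at [0.176, -0.521, 0.248] pointing down, gripper open.
Joint ranges: [-3.1, 3.1], [-0.76, 2.03], [0.27, 2.55], [-1.08, 4.22], [0.17, 2.65], [-2.57, 2.57]. Speed limits (rad/s): [2.79, 2.79, 3.14, 3.14, 3.14, 3.14].

### API

Orientations are given as a unit quaternion [w, x, y, z].
In Python, from cell import * gives the robot as it stands.
- The arm moves only by the shell command python3 -m pendant 'ROWS'. ROWS is JSON, one flat list of numbers, 5 for each row, row after row: the gripper's target within -1 to 1 (shut at 1, half-way at 0, fully open at -1), then the shift along the tool's x, y, z in m, then the turn about the tool's x in rad. A call has 1 to 10 rows; each row shifts and turns the commanded pose from where the row before left it, along the tool's axes as they then stand; what a row does not reach is not made up. A row lasts 1/8 s, in which the tool goes at most 62.5 mm and 10.7 degrees, less where a joint would pass 70% of its speed; a pose out of reach is approached as far as the arm can. A call with a gripper value outside its range is refused whole. The fingers move at their own pace and stop on an object; the grip force is fixed at half the most. Time passes only in rows, so rows that do not move let the fingers close. It gives the time, the measured TCP pose, the force and the opening at its end, in the units of the state.
- state(): the state, without advancing time (a new reading comes with each control period).
- grab_frame(name): name is "scene" or "top" or "wrist"; returns a dict with "pixels" (400x640x3 uint8, blue, green, red), "range_z" (400x640 float32, m along the optical axis (not along the pixel's ray), 0 where there is no reading), "mtx" (3x3 intrinsics, pixels), "dist" ([k1, k2, p1, p2, k3] as OpenCV has them; the pictures are not rectified), "R" (3x3) and "t" (3): a world point X has camera coordinates R X + t. Camera axes: x right, y down, z forward; pixel columns grow to the right and rows downward; lengths in m; the calibration is good to about 2 mm. A picture is of the moment at which its call begins.
- job_done(): hands the job in, once; it reports no verdict.
The state is a dict: "time": time; "joint_positions": joint angles; "joint_velocities": joint speeds; "joint_efforts": joint torques, N m; "tool_pos": TCP position; "eef_rot": TCP orientation; "wrist_force": force on the tool from outside, world axes, zero at the start; "ft_torque": the same for the moment, N m; "finger_gap": finger opening in m.
Only numpy, scipy, OpenCV 4.12 (cv2) and the standard library are available. Lean on these libraries where they do the work, as an engineer would, in place of code of your own. Each camera call takes 0.05 s, during which the arm holds its last target.

## Working session

There is one attempt and no reset: what is moved stays moved. The work goes in short steps, Python scripts to look and compute and a shell command to move; the robot and the scene stay as the last step left them, time stands still between calls to the robot, and variables do not carry over. Pictures are saved under pics/ and viewed, and the job is handed in when it is done.

```bash
ls; mkdir -p pics; python3 - <<'E'
from cell import *
import cv2
s=state()
for k,v in s.items(): print(k,v)
for n in ("scene","top","wrist"):
    f=grab_frame(n); cv2.imwrite(f"pics/{n}0.png",f["pixels"]); print(n,f["mtx"].tolist(),f["dist"],f["R"].tolist(),f["t"])
    import numpy as np; np.savez(f"pics/{n}0.npz",**f)
E
```

```text
pics
time 0.0
joint_positions [-1.34812662e+00  8.80041762e-02  1.37231289e+00 -1.12104607e-05
  1.68355791e+00 -1.03139532e-01]
joint_velocities [-0.00172519 -0.00147869 -0.00117916 -0.0009156  -0.00072715  0.00102975]
joint_efforts [-4.68694252e-04 -3.51863050e+01 -3.13276684e+01 -2.29950992e-04
  1.05349827e-02 -1.14597262e-05]
tool_pos [ 0.17591077 -0.52062228  0.24708244]
eef_rot [-0.11387639 -0.69769243 -0.11548688  0.69779669]
wrist_force [-0.99276262  0.26255448 -0.63210563]
ft_torque [0.02837746 0.02062456 0.0140397 ]
finger_gap 0.08550108299373155
scene [[376.0435358516177, 0.0, 324.48995797748034], [0.0, 376.0435358516177, 195.95384783714542], [0.0, 0.0, 1.0]] [-0.00750183  0.          0.          0.          0.        ] [[-0.7010911773479935, 0.7130715234620659, -0.00040431706874040157], [0.542673438667882, 0.5331879636609334, -0.6490116596575778], [-0.4625761559021179, -0.45523576071591204, -0.7607783528441278]] [ 0.35035286 -0.19949642  1.38420406]
top [[383.5682475153397, 0.0, 314.78316033220887], [0.0, 383.5682475153397, 197.88762664353402], [0.0, 0.0, 1.0]] [-0.08315515  0.          0.          0.          0.        ] [[-0.02676569453698907, -0.9996417090551815, -0.0002260822612278928], [-0.9763548390931426, 0.026190712377473904, -0.21458162727634494], [0.2145106658778448, -0.00552268977914572, -0.9767060326025672]] [0.01431651 0.52156221 1.29488811]
wrist [[304.6120865126653, 0.0, 317.8952589798044], [0.0, 304.6120865126653, 198.89984213251324], [0.0, 0.0, 1.0]] [-0.005476  0.        0.        0.        0.      ] [[0.31994319542806415, -0.9474325272232816, -0.0028210031173209102], [-0.9094595145454771, -0.3079517391814542, 0.2793727218928604], [-0.2655555367564147, -0.08681781323222752, -0.960178589744423]] [-0.54889446 -0.03704028  0.37952606]
```

View pics/scene0.png

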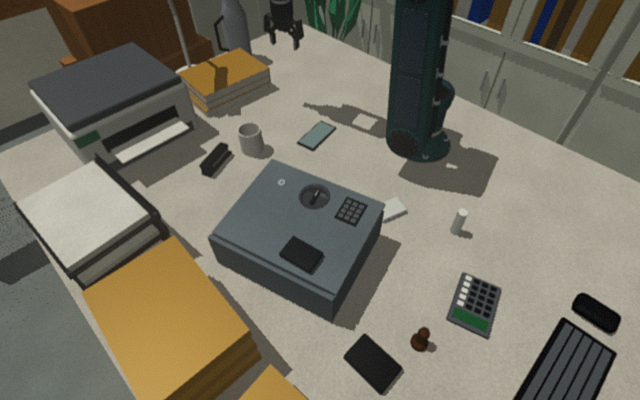

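View pics/top0.png

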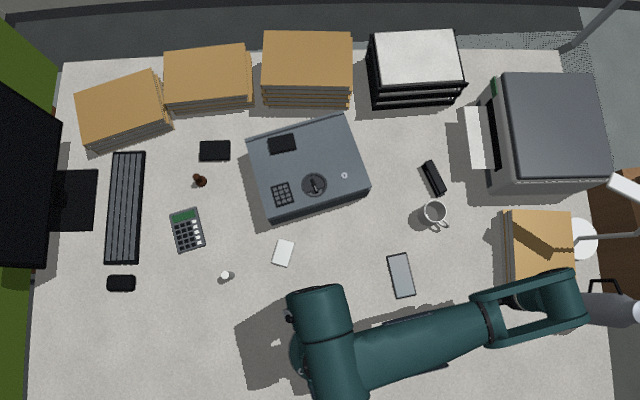

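View pics/wrist0.png

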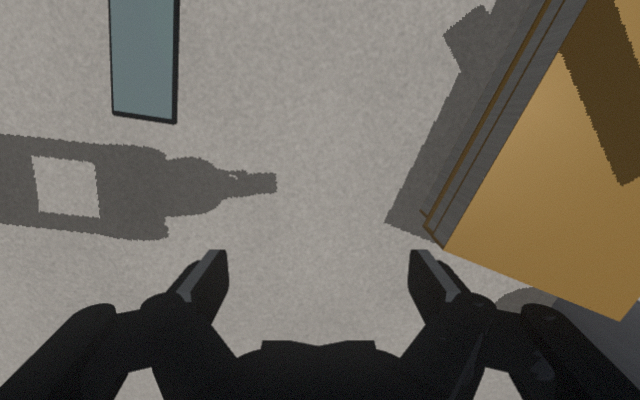

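The safe is in the middle of the top view, with its knob cup near (313,184). The ink-pad candidates there are a black tin on the lid at (281,144), a larger black one on the desk at (214,150) and a white one at (283,252). The one I must leave undisturbed is the lid tin. Next I'll measure the lid and knob.

```bash
cat > h.py <<'E'
import numpy as np, cv2
def rays(f,uv):
    n=cv2.undistortPoints(np.array(uv,float).reshape(-1,1,2),f["mtx"],f["dist"]).reshape(-1,2)
    d=np.c_[n,np.ones(len(n))]; R=f["R"]; c=-R.T@f["t"]
    return c,d@R   # world dirs with unit optical depth
def pts(f,uv):
    uv=np.array(uv,float).reshape(-1,2); c,d=rays(f,uv)
    z=f["range_z"][uv[:,1].round().astype(int),uv[:,0].round().astype(int)]
    return c+d*z[:,None]
def plane(f,uv,p0,n):
    c,d=rays(f,uv); s=((p0-c)@n)/(d@n); return c+d*s[:,None]
def load(n): return dict(np.load(n))
def cloud(f):
    v,u=np.mgrid[0:400,0:640]; uv=np.c_[u.ravel(),v.ravel()]
    return uv,pts(f,uv)
E
python3 - <<'E'
from h import *
for n,box in (("top",(235,105,145,125)),("scene",(200,150,195,170))):
    f=load(f"pics/{n}0.npz"); x,y,w,h=box
    c=cv2.resize(f["pixels"][y:y+h,x:x+w],None,fx=4 if n=="top" else 3.5,fy=4 if n=="top" else 3.5,interpolation=cv2.INTER_CUBIC); cv2.imwrite(f"pics/{n}c.png",c)
f=load("pics/top0.npz")
for p in [(313,184),(281,144),(214,150),(255,155),(300,165),(330,140),(340,195),(280,205),(345,175),(270,280)]:
    print(p,pts(f,[p])[0].round(4))
f=load("pics/scene0.npz")
for p in [(316,195),(300,254),(240,225),(280,200),(335,260),(350,190)]:
    print(p,pts(f,[p])[0].round(4))
E
```

```text
(313, 184) [0.5493 0.0055 0.1463]
(281, 144) [0.6893 0.1098 0.1549]
(214, 150) [0.7242 0.3734 0.0188]
(255, 155) [0.6591 0.2002 0.1366]
(300, 165) [0.6165 0.0474 0.1452]
(330, 140) [ 0.7045 -0.0566  0.1406]
(340, 195) [ 0.5069 -0.0815  0.158 ]
(280, 205) [0.479  0.1143 0.1575]
(345, 175) [ 0.5752 -0.1012  0.154 ]
(270, 280) [0.242  0.1656 0.0019]
(316, 195) [0.538  0.0055 0.151 ]
(300, 254) [0.6971 0.1127 0.1559]
(240, 225) [ 0.7397 -0.0689  0.1393]
(280, 200) [ 0.6149 -0.0551  0.1447]
(335, 260) [0.6441 0.1773 0.141 ]
(350, 190) [0.4634 0.0617 0.1558]
```

View pics/topc.png

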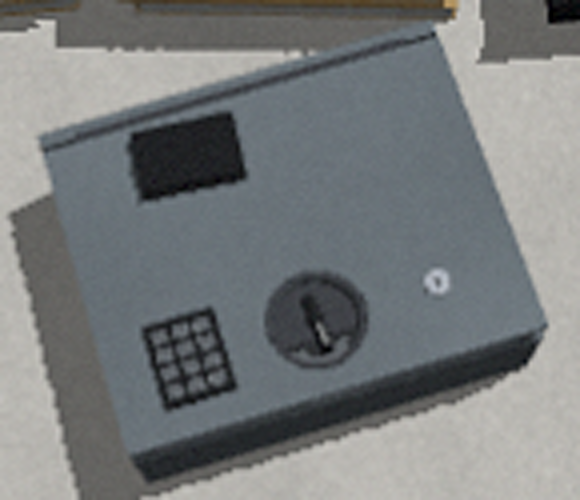

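View pics/scenec.png

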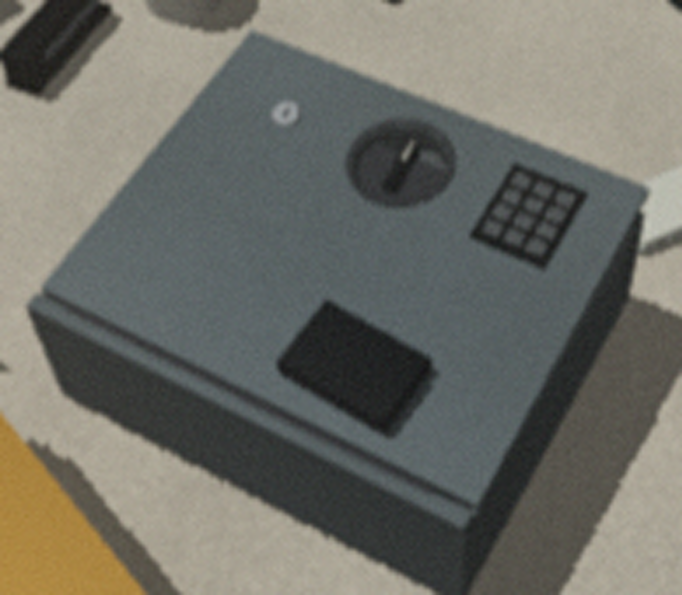

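```bash
cat > lid.py <<'E'
from h import *
def fit(f,lo=(0.42,-0.16),hi=(0.75,0.22)):
    uv,P=cloud(f); z=f["range_z"].ravel()
    m=(z>0)&(P[:,2]>.125)&(P[:,2]<.172)&(P[:,0]>lo[0])&(P[:,0]<hi[0])&(P[:,1]>lo[1])&(P[:,1]<hi[1])
    uv,P=uv[m],P[m]; k=np.ones(len(P),bool)
    for _ in range(15):
        A=np.c_[P[k,:2],np.ones(k.sum())]; a=np.linalg.lstsq(A,P[k,2],rcond=None)[0]
        r=P[:,2]-np.c_[P[:,:2],np.ones(len(P))]@a; k=abs(r)<max(.003,1*np.std(r[k]))
    n=np.array([-a[0],-a[1],1]); n/=np.linalg.norm(n)
    return a,n,uv,P,r,k
E
python3 - <<'E'
from lid import *
for nm in ("top","scene"):
    f=load(f"pics/{nm}0.npz"); a,n,uv,P,r,k=fit(f)
    print(nm,a,n,k.sum(),r[k].std(), "tilt",np.arccos(n[2]))
    p0=np.array([0,0,a[2]])
    g=f["pixels"].astype(float).mean(2)
    if nm=="top":
        q=lambda c:[(x/4+235-.375,y/4+105-.375) for x,y in c]
        pix=q([(50,150),(432,38),(545,323),(133,452),(316,320),(265,320),(368,320),(316,272),(316,369),(438,281),(138,160),(322,353),(307,295)])
    else:
        q=lambda c:[(x/3.5+200-.36,y/3.5+150-.36) for x,y in c]
        pix=q([(472,505),(48,290),(252,33),(648,190),(402,163),(346,163),(457,163),(402,118),(402,208),(286,112),(330,302),(410,142),(392,190)])
    for l,x in zip("RL RR FR FL cup c1 c2 c3 c4 key inkcorner w b".split(),plane(f,pix,p0,n)): print(l,x.round(4))
E
```

```text
top [-0.0798344  -0.02247012  0.1953784 ] [0.07956125 0.02239324 0.99657842] 5390 0.0015586393633601377 tilt 0.08274697612863818
RL [0.7076 0.2284 0.1338]
RR [ 0.8024 -0.1047  0.1337]
FR [ 0.5369 -0.1845  0.1567]
FL [0.4387 0.1538 0.1569]
cup [0.5457 0.0035 0.1517]
c1 [0.5471 0.0455 0.1507]
c2 [ 0.5443 -0.0393  0.1528]
c3 [0.5877 0.0024 0.1484]
c4 [0.5036 0.0046 0.1551]
key [ 0.5764 -0.0985  0.1516]
inkcorner [0.6951 0.1521 0.1365]
w [ 0.5171 -0.0007  0.1541]
b [0.5677 0.0104 0.1498]
scene [-0.07866597 -0.02105603  0.19519475] [0.07840642 0.02098656 0.99670056] 10207 0.001344237601188959 tilt 0.08125589609205153
RL [0.7059 0.2345 0.1347]
RR [ 0.8002 -0.1019  0.1344]
FR [ 0.5352 -0.1819  0.1569]
FL [0.4367 0.1606 0.1575]
cup [0.5446 0.0064 0.1522]
c1 [ 0.5739 -0.0254  0.1506]
c2 [0.5159 0.0376 0.1538]
c3 [ 0.5137 -0.0249  0.1553]
c4 [0.574  0.0363 0.1493]
key [ 0.572  -0.0975  0.1523]
inkcorner [0.6663 0.0564 0.1416]
w [ 0.5261 -0.0034  0.1539]
b [0.5676 0.0189 0.1501]
```

```bash
python3 - <<'E'
from cell import *
import cell
print([x for x in dir(cell) if x[0]!='_'], getattr(cell,'tips_ahead',None))
from scipy.spatial.transform import Rotation as Ro
s=state(); q=s["eef_rot"]; R=Ro.from_quat([*q[1:],q[0]]).as_matrix(); print(R.round(4))
t=np.array([0.50,0.0,0.30]) if 'np' in globals() else None
import numpy as np
print("shift tool",R.T@(np.array([.545,.005,.26])-s["tool_pos"]))
E
```

```text
['Unreachable', 'grab_frame', 'job_done', 'state', 'tips_ahead'] 0.017
[[-4.000e-04  3.201e-01 -9.474e-01]
 [ 1.700e-03 -9.474e-01 -3.201e-01]
 [-1.000e+00 -1.700e-03 -2.000e-04]]
shift tool [-0.01186059 -0.37997032 -0.51788672]
```

```bash
python3 -m pendant '[0.3,0,-0.015,-0.02,0, 0.3,0,-0.034,-0.046,0, 0.3,0,-0.034,-0.046,0, 0.3,0,-0.034,-0.046,0, 0.3,0,-0.034,-0.046,0, 0.3,0,-0.034,-0.046,0, 0.3,0,-0.034,-0.046,0, 0.3,0,-0.034,-0.046,0, 0.3,0,-0.034,-0.046,0, 0.3,0,-0.034,-0.046,0]'; python3 -m pendant '[0.3,0,-0.034,-0.046,0, 0.3,0,-0.025,-0.036,0, 0.3,0,0,0,0, 0.3,0,0,0,0]'
cat > look.py <<'E'
from cell import *
from h import *
from scipy.spatial.transform import Rotation as Ro
import sys
def tool():
    s=state(); q=s["eef_rot"]; return s,Ro.from_quat([*q[1:],q[0]]).as_matrix()
def snap(n,tag):
    f=grab_frame(n); np.savez(f"pics/{tag}.npz",**f); cv2.imwrite(f"pics/{tag}.png",f["pixels"]); return f
E
python3 - <<'E'
from look import *
s,R=tool(); print(s["tool_pos"],s["joint_positions"],s["finger_gap"],s["wrist_force"],s["ft_torque"]); print(R.round(3))
snap("wrist","w1")
E
```

```text
time: 1.4
tool_pos: [0.4846, -0.0751, 0.2485]
eef_rot: [0.115, 0.698, 0.115, -0.698]
wrist_force: [0.7, -0.8, 0.7]
finger_gap: 0.03
time: 1.9
tool_pos: [0.5425, 0.0046, 0.2481]
eef_rot: [-0.115, -0.697, -0.115, 0.698]
wrist_force: [-0.3, -0.1, 0.1]
finger_gap: 0.0298
[0.54248777 0.00460868 0.24812748] [-9.57843877e-02  7.11886560e-02  1.38825148e+00 -4.25038642e-04
  1.68303353e+00  1.14819027e+00] 0.029793055876906515 [-0.32621918 -0.09092005  0.07633664] [0.02394134 0.01501761 0.02802385]
[[-0.001  0.321 -0.947]
 [-0.    -0.947 -0.321]
 [-1.     0.     0.001]]
```

View pics/w1.png

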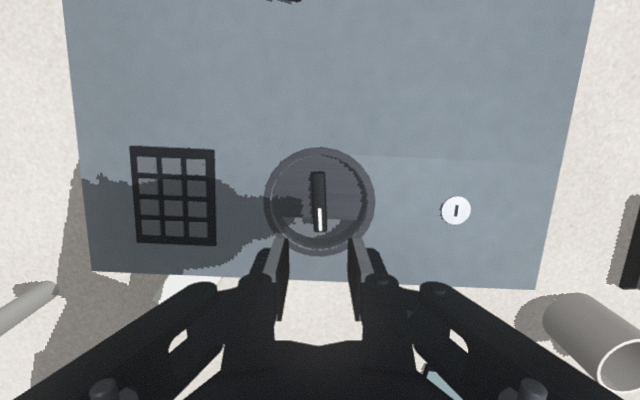

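The wrist view shows the cup as an ellipse centred near (320,201), with the bar running from (318,172) to (320,231) and its white line at the front end.

```bash
python3 - <<'E'
from look import *
from lid import fit
f=load("pics/w1.npz")
cv2.imwrite("pics/w1c.png",cv2.resize(f["pixels"][140:265,255:385],None,fx=4.5,fy=4.5,interpolation=cv2.INTER_CUBIC))
a,n,uv,P,r,k=fit(f,lo=(.44,-.2),hi=(.75,.23)); print(a,n,k.sum(),r[k].std(),"tilt",np.arccos(n[2]),"dir",np.arctan2(n[1],n[0]))
p0=np.array([0,0,a[2]])
for nm,off,px in (("lid",0,[(320,201),(263,202),(376,202),(320,147),(320,256),(455,210)]),("bar",-.002,[(318,172),(320,231),(311,201),(327,201)])):
    X=plane(f,px,p0+np.array([0,0,off]),n); print(nm,X.round(4).tolist())
    if nm=="bar": d=X[1]-X[0]; print("len",np.linalg.norm(d),"head",np.degrees(np.arctan2(-d[1],-d[0])),"mid",X[:2].mean(0))
g=f["pixels"].mean(2); 
Z=pts(f,[(316,185),(318,190),(322,180)]); print(Z)
# lid sides
X=plane(f,[(92,270),(535,290),(66,20),(591,20)],p0,n); print(X.round(4).tolist()); 
E
```

```text
[-0.07686043 -0.02031208  0.193254  ] [0.07661869 0.0202482  0.99685485] 124159 0.0008281944701794889 tilt 0.07933224359658361 dir 0.25836568017206835
lid [[0.5465, 0.0043, 0.1512], [0.5318, 0.0453, 0.1515], [0.5594, -0.0365, 0.151], [0.5849, 0.0174, 0.1479], [0.5043, -0.01, 0.1547], [0.573, -0.0966, 0.1512]]
bar [[0.5666, 0.0128, 0.1474], [0.5231, -0.0036, 0.1511], [0.5437, 0.0107, 0.1492], [0.5477, -0.001, 0.1492]]
len 0.04658163432029558 head 20.663511334020665 mid [0.54487186 0.00457173 0.14928205]
[[0.55674257 0.01103431 0.14831027]
 [0.55379512 0.00842609 0.14948533]
 [0.56170754 0.00789287 0.14740582]]
[[0.4347, 0.1593, 0.1566], [0.5324, -0.1865, 0.1561], [0.6102, 0.2086, 0.1421], [0.7258, -0.1311, 0.1401]]
```

View pics/w1c.png

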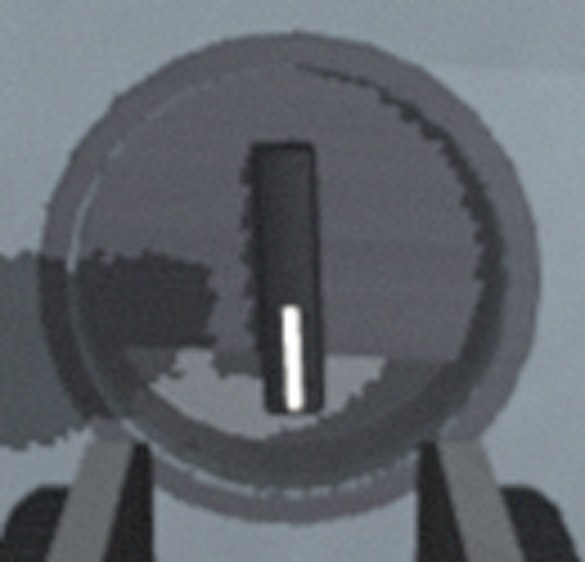

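```bash
python3 - <<'E'
from look import *
f=load("pics/w1.npz"); uv,P=cloud(f); s,R=tool()
L=(P-s["tool_pos"])@R
m=(f["range_z"].ravel()>0)&(abs(L[:,2])<.02)&(abs(L[:,1])<.05)&(L[:,0]>-.06)&(L[:,0]<.06)
for sg in (-1,1):
    mm=m&(sg*L[:,1]>0); print(sg,mm.sum(),"x max pct",np.percentile(L[mm,0],[90,99,99.9,100]))
    t=mm&(L[:,0]>np.percentile(L[mm,0],90)); print(L[t].mean(0),L[t].min(0),L[t].max(0))
E
```

```text
-1 11215 x max pct [-0.0167867   0.00893468  0.01459177  0.0166689 ]
[-0.00314829 -0.01994719 -0.00597532] [-0.01677727 -0.02950323 -0.01148033] [ 0.0166689  -0.01549719  0.01142967]
1 11479 x max pct [-0.01755842  0.00887337  0.01444286  0.01712251]
[-0.00343267  0.01840292 -0.00605834] [-0.01752956  0.01402302 -0.01154297] [0.01712251 0.02806009 0.01184105]
```

```bash
python3 -m pendant '[0.3,0.03,0,-0.0015,-0.035, 0.3,0.02,0,0,0, 0.3,0.015,0,0,0, 0.3,0,0,0,0]'
python3 - <<'E'
from look import *
s,R=tool(); print(s["tool_pos"],s["wrist_force"],s["ft_torque"]); 
f=snap("wrist","w2")
cv2.imwrite("pics/w2c.png",cv2.resize(f["pixels"][120:320,200:440],None,fx=3,fy=3,interpolation=cv2.INTER_CUBIC))
E
```

```text
time: 2.45
tool_pos: [0.5436, 0.0039, 0.1822]
eef_rot: [-0.126, -0.695, -0.127, 0.697]
wrist_force: [-0.3, -0.4, -0.1]
finger_gap: 0.0296
[0.54363889 0.00392982 0.18215978] [-0.30573714 -0.36063957 -0.06537303] [-0.0787      0.03098337  0.01729242]
```

View pics/w2c.png

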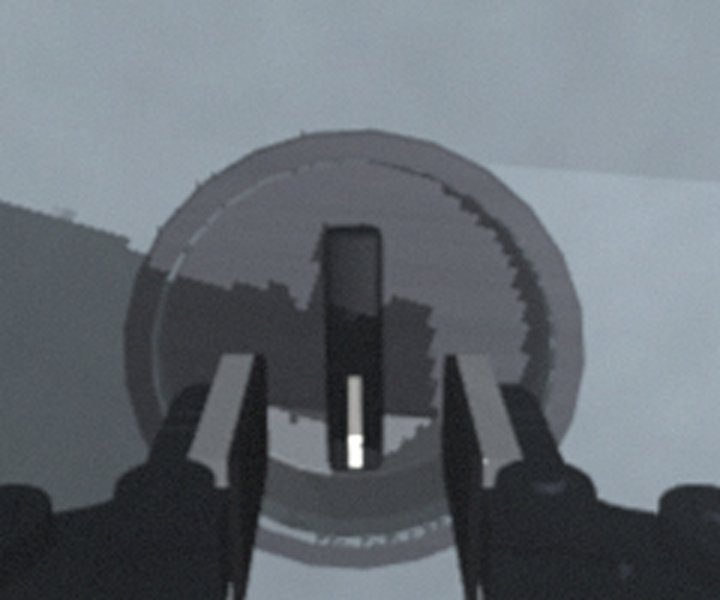

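The fingers straddle the bar evenly: the bar is at crop x≈354 and the finger inner faces are at about 262 and 447. The bar is aligned with the jaws, so I'll go in.

```bash
python3 -m pendant '[0.3,0.012,0,0,0, 0.3,0.008,0,0,0, 0.3,0,0,0,0]' && python3 -m pendant '[0.3,0.008,0,0,0, 0.3,0.006,0,0,0, 0.3,0,0,0,0]'
python3 - <<'E'
from look import *
s,R=tool(); print(s["tool_pos"],s["wrist_force"],s["ft_torque"]); 
f=snap("wrist","w3")
E
```

```text
time: 2.88
tool_pos: [0.5442, 0.0046, 0.1622]
eef_rot: [-0.127, -0.695, -0.127, 0.696]
wrist_force: [0.0, 0.3, 0.1]
finger_gap: 0.03
time: 3.25
tool_pos: [0.5442, 0.0046, 0.1484]
eef_rot: [-0.127, -0.695, -0.127, 0.696]
wrist_force: [-0.7, -0.0, -0.1]
finger_gap: 0.03
[0.54423772 0.00461649 0.14841533] [-0.67463281 -0.00599891 -0.08425659] [0.00615095 0.01359421 0.00736644]
```

View pics/w3.png

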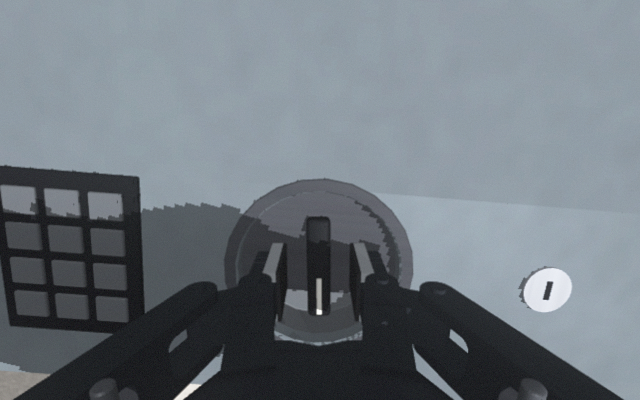

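```bash
python3 -m pendant '[1,0,0,0,0, 1,0,0,0,0, 1,0,0,0,0, 1,0,0,0,0, 1,0,0,0,0]'
python3 -c "
from cell import *
s=state();print(s['tool_pos'],s['wrist_force'],s['ft_torque'])"
```

```text
time: 3.92
tool_pos: [0.5448, 0.0047, 0.1494]
eef_rot: [0.127, 0.696, 0.127, -0.695]
wrist_force: [1.0, 0.5, -0.6]
finger_gap: 0.0092
[0.54483634 0.00465036 0.14944512] [ 1.01407159  0.47402135 -0.63962798] [ 0.18095089 -0.06401523  0.10048679]
```

```bash
cat > st.py <<'E'
from look import *
s,R=tool(); z=R[:,2]
h=np.arctan2(-z[1],-z[0])
print("pos",s["tool_pos"].round(4),"F",s["wrist_force"].round(2),"T",s["ft_torque"].round(3),"gap",round(s["finger_gap"],4),"head",round(h,4),"knob~",round(1.3-(h-.274),3),"j6",s["joint_positions"][5].round(3),"eff6",s["joint_efforts"][5].round(3),"q",s["eef_rot"].round(4),"t",s["time"])
E
python3 -m pendant '[1,0,0,0,-0.05, 1,0,0,0,-0.05, 1,0,0,0,0]'; python3 st.py; python3 -m pendant '[1,0,0,0,-0.1, 1,0,0,0,-0.1, 1,0,0,0,-0.1, 1,0,0,0,0]'; python3 st.py
```

```text
time: 4.3
tool_pos: [0.5447, 0.0047, 0.1493]
eef_rot: [0.161, 0.689, 0.161, -0.688]
wrist_force: [0.4, 0.4, 1.0]
finger_gap: 0.0097
pos [0.5447 0.0047 0.1493] F [0.4  0.38 1.03] T [ 0.35  -0.041  0.139] gap 0.0097 head 0.4603 knob~ 1.114 j6 1.015 eff6 -0.045 q [ 0.1612  0.6886  0.1614 -0.6884] t 4.3
time: 4.8
tool_pos: [0.5446, 0.005, 0.1491]
eef_rot: [0.262, 0.657, 0.262, -0.657]
wrist_force: [0.2, 2.4, 0.5]
finger_gap: 0.0095
pos [0.5446 0.005  0.1491] F [0.16 2.43 0.5 ] T [ 0.692  0.079 -0.024] gap 0.0095 head 0.7591 knob~ 0.815 j6 0.716 eff6 -0.17 q [ 0.2615  0.6568  0.2624 -0.6568] t 4.8
```

```bash
python3 -m pendant '[1,0,0,0,-0.1, 1,0,0,0,-0.1, 1,0,0,0,-0.1, 1,0,0,0,-0.1, 1,0,0,0,0]'; python3 st.py; python3 -m pendant '[1,0,0,0,-0.08, 1,0,0,0,-0.08, 1,0,0,0,0]'; python3 st.py; python3 -c "
from look import *
snap('wrist','w4')"
```

```text
time: 5.42
tool_pos: [0.5442, 0.0052, 0.1488]
eef_rot: [-0.386, -0.592, -0.388, 0.592]
wrist_force: [0.5, 3.2, -0.5]
finger_gap: 0.0097
pos [0.5442 0.0052 0.1488] F [ 0.47  3.2  -0.54] T [1.18  0.459 0.008] gap 0.0097 head 1.1581 knob~ 0.416 j6 0.317 eff6 -0.188 q [-0.3861 -0.5917 -0.3878  0.592 ] t 5.425
time: 5.8
tool_pos: [0.5441, 0.005, 0.1487]
eef_rot: [-0.432, -0.559, -0.434, 0.559]
wrist_force: [-0.3, 2.7, -1.9]
finger_gap: 0.0098
pos [0.5441 0.005  0.1487] F [-0.29  2.67 -1.88] T [ 0.995  0.535 -0.033] gap 0.0098 head 1.318 knob~ 0.256 j6 0.157 eff6 -0.13 q [-0.4323 -0.5587 -0.4336  0.5594] t 5.8
```

View pics/w4.png

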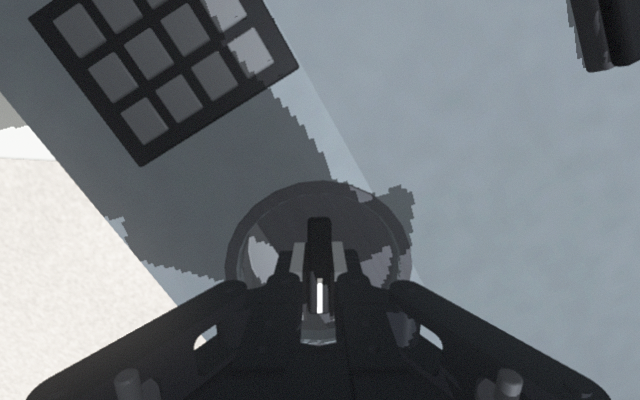

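The bar turns with the gripper and the white line sits centred at (319,297). I'll take small steps to the open stop.

```bash
for i in 1; do python3 -m pendant '[1,0,0,0,-0.06, 1,0,0,0,-0.06, 1,0,0,0,0]'; python3 st.py;  python3 -m pendant '[1,0,0,0,-0.04, 1,0,0,0,0]'; python3 st.py; done;  python3 -m pendant '[1,0,0,0,-0.02, 1,0,0,0,0]'; python3 st.py
```

```text
time: 6.22
tool_pos: [0.5441, 0.005, 0.1488]
eef_rot: [-0.465, -0.532, -0.467, 0.532]
wrist_force: [-0.2, 2.6, -0.7]
finger_gap: 0.009
pos [0.5441 0.005  0.1488] F [-0.21  2.61 -0.74] T [1.081 0.763 0.016] gap 0.009 head 1.4385 knob~ 0.135 j6 0.037 eff6 -0.094 q [-0.4652 -0.5316 -0.4665  0.5323] t 6.225
time: 6.48
tool_pos: [0.544, 0.005, 0.1488]
eef_rot: [-0.476, -0.522, -0.477, 0.523]
wrist_force: [-1.3, 3.9, -2.6]
finger_gap: 0.0094
pos [0.544  0.005  0.1488] F [-1.26  3.89 -2.59] T [ 1.208  0.805 -0.049] gap 0.0094 head 1.4788 knob~ 0.095 j6 -0.004 eff6 -0.076 q [-0.4758 -0.5221 -0.4772  0.5228] t 6.475
time: 6.72
tool_pos: [0.544, 0.005, 0.1489]
eef_rot: [-0.481, -0.517, -0.483, 0.518]
wrist_force: [-1.9, 3.5, -2.2]
finger_gap: 0.0095
pos [0.544  0.005  0.1489] F [-1.86  3.55 -2.22] T [ 1.331  1.107 -0.071] gap 0.0095 head 1.5005 knob~ 0.074 j6 -0.025 eff6 -0.089 q [-0.4815 -0.517  -0.4828  0.5176] t 6.725
```

```bash
for i in 1; do python3 -m pendant '[1,0,0,0,-0.02, 1,0,0,0,0]'; python3 st.py;  python3 -m pendant '[1,0,0,0,-0.02, 1,0,0,0,0]'; python3 st.py; done;  python3 -m pendant '[1,0,0,0,-0.02, 1,0,0,0,0]' ; python3 st.py
```

```text
time: 6.98
tool_pos: [0.5441, 0.0049, 0.1491]
eef_rot: [-0.487, -0.512, -0.488, 0.512]
wrist_force: [-2.7, 5.1, -1.3]
finger_gap: 0.0094
pos [0.5441 0.0049 0.1491] F [-2.71  5.06 -1.31] T [ 1.295  1.106 -0.064] gap 0.0094 head 1.5212 knob~ 0.053 j6 -0.046 eff6 -0.088 q [-0.487  -0.512  -0.4879  0.5125] t 6.975
time: 7.22
tool_pos: [0.5441, 0.0049, 0.1491]
eef_rot: [-0.492, -0.507, -0.493, 0.508]
wrist_force: [-2.9, 3.5, -1.9]
finger_gap: 0.0093
pos [0.5441 0.0049 0.1491] F [-2.92  3.45 -1.89] T [ 1.296  1.169 -0.014] gap 0.0093 head 1.5413 knob~ 0.033 j6 -0.066 eff6 -0.07 q [-0.4921 -0.5071 -0.4931  0.5076] t 7.225
time: 7.48
tool_pos: [0.5441, 0.0049, 0.1491]
eef_rot: [-0.497, -0.502, -0.498, 0.503]
wrist_force: [-3.6, 4.2, -1.3]
finger_gap: 0.0094
pos [0.5441 0.0049 0.1491] F [-3.6   4.15 -1.32] T [1.343 1.12  0.013] gap 0.0094 head 1.5613 knob~ 0.013 j6 -0.086 eff6 -0.062 q [-0.4971 -0.5021 -0.4981  0.5026] t 7.475
```

```bash
python3 -m pendant '[1,0,0,0,-0.02, 1,0,0,0,0]'; python3 st.py;  python3 -m pendant '[1,0,0,0,-0.02, 1,0,0,0,0]'; python3 st.py
```

```text
time: 7.72
tool_pos: [0.5441, 0.0049, 0.1491]
eef_rot: [0.502, 0.497, 0.503, -0.498]
wrist_force: [-2.6, 4.9, -1.0]
finger_gap: 0.0093
pos [0.5441 0.0049 0.1491] F [-2.57  4.92 -0.96] T [ 1.357  1.142 -0.133] gap 0.0093 head 1.5811 knob~ -0.007 j6 -0.106 eff6 -0.111 q [ 0.502   0.4972  0.5031 -0.4976] t 7.725
time: 7.98
tool_pos: [0.5441, 0.0049, 0.1491]
eef_rot: [0.507, 0.492, 0.508, -0.493]
wrist_force: [-3.2, 4.7, -2.2]
finger_gap: 0.0093
pos [0.5441 0.0049 0.1491] F [-3.16  4.69 -2.16] T [ 1.311  1.206 -0.451] gap 0.0093 head 1.6002 knob~ -0.026 j6 -0.125 eff6 -0.435 q [ 0.5067  0.4925  0.5078 -0.4928] t 7.975
```

The open stop was felt at knob ≈ 0: torque jumped to 0.45 N·m and j6 began to lag. I'll back off slightly, then press the lid down in stages.

```bash
python3 -m pendant '[1,0,0,0,0.02, 1,0,0,0,0]'; python3 st.py;  python3 -m pendant '[1,0.002,0,0,0, 1,0.002,0,0,0, 1,0.002,0,0,0, 1,0,0,0,0]'; python3 st.py; python3 -m pendant '[1,0.002,0,0,0, 1,0.002,0,0,0, 1,0.002,0,0,0, 1,0,0,0,0, 1,0,0,0,0]'; python3 st.py
```

```text
time: 8.22
tool_pos: [0.5441, 0.0049, 0.1491]
eef_rot: [0.502, 0.497, 0.503, -0.498]
wrist_force: [-3.5, 4.1, -1.6]
finger_gap: 0.0094
pos [0.5441 0.0049 0.1491] F [-3.46  4.05 -1.61] T [ 1.327  1.166 -0.097] gap 0.0094 head 1.5808 knob~ -0.007 j6 -0.106 eff6 -0.115 q [ 0.5019  0.4973  0.503  -0.4977] t 8.225
time: 8.72
tool_pos: [0.544, 0.0045, 0.144]
eef_rot: [0.502, 0.497, 0.503, -0.498]
wrist_force: [-5.2, 3.7, 1.7]
finger_gap: 0.0095
pos [0.544  0.0045 0.144 ] F [-5.23  3.72  1.68] T [ 1.129  1.326 -0.132] gap 0.0095 head 1.5809 knob~ -0.007 j6 -0.106 eff6 -0.118 q [ 0.5023  0.4971  0.5027 -0.4979] t 8.725
time: 9.35
tool_pos: [0.5441, 0.0045, 0.1392]
eef_rot: [0.502, 0.497, 0.502, -0.498]
wrist_force: [-7.1, 4.5, 5.1]
finger_gap: 0.0092
pos [0.5441 0.0045 0.1392] F [-7.13  4.52  5.13] T [ 1.29   1.506 -0.121] gap 0.0092 head 1.5808 knob~ -0.007 j6 -0.106 eff6 -0.128 q [ 0.5025  0.4974  0.5025 -0.4976] t 9.35
```

```bash
python3 -m pendant '[1,0.001,-0.001,0,0, 1,0.001,0,0,0, 1,0.001,0,0,0, 1,0,0,0,0, 1,0,0,0,0]'; python3 st.py; python3 -m pendant '[1,0.001,-0.0005,0,0, 1,0.001,0,0,0,  1,0,0,0,0, 1,0,0,0,0]'; python3 st.py
```

```text
time: 9.98
tool_pos: [0.5441, 0.0045, 0.1372]
eef_rot: [0.503, 0.498, 0.502, -0.497]
wrist_force: [-7.0, 3.7, 7.5]
finger_gap: 0.0098
pos [0.5441 0.0045 0.1372] F [-6.97  3.67  7.54] T [ 1.421  1.225 -0.138] gap 0.0098 head 1.5808 knob~ -0.007 j6 -0.106 eff6 -0.124 q [ 0.5032  0.4981  0.5017 -0.4969] t 9.975
time: 10.48
tool_pos: [0.544, 0.0043, 0.1355]
eef_rot: [0.504, 0.498, 0.501, -0.497]
wrist_force: [-5.1, 3.8, 7.6]
finger_gap: 0.0098
pos [0.544  0.0043 0.1355] F [-5.07  3.82  7.58] T [ 1.193  1.124 -0.064] gap 0.0098 head 1.5811 knob~ -0.007 j6 -0.106 eff6 -0.045 q [ 0.5038  0.4981  0.5013 -0.4967] t 10.475
```

```bash
python3 -m pendant '[1,0.001,0,0,0, 1,0.001,0,0,0, 1,0,0,0,0, 1,0,0,0,0]'; python3 st.py; python3 -m pendant '[1,0.001,0,0,0, 1,0.001,0,0,0,  1,0,0,0,0, 1,0,0,0,0]'; python3 st.py; python3 -c "
from look import *
from lid import fit
for n in ('scene','top'):
  f=snap(n,n+'5'); a,nn,uv,P,r,k=fit(f,lo=(.44,-.15) if n=='scene' else (.6,-.15)); print(n,np.arccos(nn[2]),nn,k.sum())"
```

```text
time: 10.98
tool_pos: [0.5441, 0.0043, 0.1339]
eef_rot: [0.504, 0.498, 0.501, -0.497]
wrist_force: [-7.3, 4.1, 9.2]
finger_gap: 0.0092
pos [0.5441 0.0043 0.1339] F [-7.29  4.06  9.22] T [ 1.157  1.166 -0.053] gap 0.0092 head 1.5811 knob~ -0.007 j6 -0.106 eff6 -0.038 q [ 0.5039  0.4982  0.5013 -0.4966] t 10.975
time: 11.48
tool_pos: [0.5442, 0.0044, 0.1324]
eef_rot: [0.504, 0.498, 0.501, -0.496]
wrist_force: [-7.8, 3.5, 11.1]
finger_gap: 0.0094
pos [0.5442 0.0044 0.1324] F [-7.77  3.45 11.1 ] T [ 1.279  1.201 -0.046] gap 0.0094 head 1.581 knob~ -0.007 j6 -0.106 eff6 -0.031 q [ 0.504   0.4984  0.5011 -0.4965] t 11.475
scene 0.0026106816056429166 [ 2.56059213e-03 -5.08931123e-04  9.99996592e-01] 9206
top 0.007492095105161808 [0.00724499 0.00190801 0.99997193] 1907
```

View pics/scene5.png

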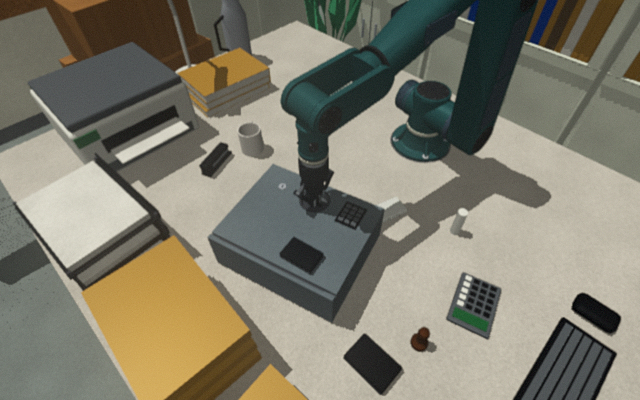

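```bash
for i in 1; do python3 -m pendant '[1,0.001,0,0,0, 1,0,0,0,0, 1,0,0,0,0]'; python3 st.py;  done; python3 -m pendant '[1,0.001,0,0,0, 1,0,0,0,0, 1,0,0,0,0]'; python3 st.py
```

```text
time: 11.95
tool_pos: [0.5442, 0.0044, 0.1323]
eef_rot: [0.504, 0.498, 0.501, -0.496]
wrist_force: [-9.7, 4.0, 14.4]
finger_gap: 0.0094
pos [0.5442 0.0044 0.1323] F [-9.68  4.   14.41] T [1.24  1.543 0.006] gap 0.0094 head 1.5811 knob~ -0.007 j6 -0.106 eff6 -0.036 q [ 0.5041  0.4985  0.501  -0.4964] t 11.95
time: 12.32
tool_pos: [0.5442, 0.0044, 0.1323]
eef_rot: [0.504, 0.499, 0.501, -0.496]
wrist_force: [-10.8, 4.4, 17.2]
finger_gap: 0.0095
pos [0.5442 0.0044 0.1323] F [-10.82   4.36  17.21] T [1.309 1.853 0.034] gap 0.0095 head 1.5812 knob~ -0.007 j6 -0.106 eff6 -0.038 q [ 0.5042  0.4985  0.5009 -0.4963] t 12.325
```

Fully down: z holds at 0.1323 while the force grows at 2.8 N/mm, so there are about 5 N on the buffers. Now I'll turn to lock while holding it down.

```bash
python3 -m pendant '[1,0,0,0,0.06, 1,0,0,0,0.06, 1,0,0,0,0.06, 1,0,0,0,0.06, 1,0,0,0,0]'; python3 st.py; python3 -m pendant '[1,0,0,0,0.04, 1,0,0,0,0.04, 1,0,0,0,0]'; python3 st.py
```

```text
time: 12.95
tool_pos: [0.5442, 0.0043, 0.1323]
eef_rot: [0.441, 0.555, 0.438, -0.553]
wrist_force: [-10.6, 5.0, 17.1]
finger_gap: 0.0092
pos [0.5442 0.0043 0.1323] F [-10.65   5.04  17.08] T [ 1.24   1.714 -0.074] gap 0.0092 head 1.3408 knob~ 0.233 j6 0.134 eff6 0.015 q [ 0.4409  0.5554  0.4377 -0.5527] t 12.95
time: 13.32
tool_pos: [0.5442, 0.0043, 0.1323]
eef_rot: [0.418, 0.573, 0.415, -0.57]
wrist_force: [-11.2, 4.6, 18.0]
finger_gap: 0.0094
pos [0.5442 0.0043 0.1323] F [-11.24   4.65  17.97] T [ 1.162  1.672 -0.036] gap 0.0094 head 1.2609 knob~ 0.313 j6 0.214 eff6 -0.014 q [ 0.4184  0.5726  0.4153 -0.5698] t 13.325
```

```bash
python3 -m pendant '[1,0,0,0,0.03, 1,0,0,0,0.03, 1,0,0,0,0.03, 1,0,0,0,0]'; python3 st.py; python3 -m pendant '[1,0,0,0,0.03, 1,0,0,0,0.03, 1,0,0,0,0.03, 1,0,0,0,0]'; python3 st.py;  python3 -c "
from look import *
snap('wrist','w6')"
```

```text
time: 13.82
tool_pos: [0.5442, 0.0043, 0.1323]
eef_rot: [0.392, 0.591, 0.389, -0.588]
wrist_force: [-10.3, 4.2, 17.4]
finger_gap: 0.0095
pos [0.5442 0.0043 0.1323] F [-10.32   4.18  17.37] T [ 1.194  1.625 -0.04 ] gap 0.0095 head 1.171 knob~ 0.403 j6 0.304 eff6 -0.029 q [ 0.3923  0.5908  0.3892 -0.5879] t 13.825
time: 14.32
tool_pos: [0.5442, 0.0043, 0.1323]
eef_rot: [0.365, 0.608, 0.362, -0.605]
wrist_force: [-10.6, 3.7, 17.6]
finger_gap: 0.0092
pos [0.5442 0.0043 0.1323] F [-10.63   3.73  17.57] T [ 1.149  1.647 -0.072] gap 0.0092 head 1.081 knob~ 0.493 j6 0.394 eff6 -0.029 q [ 0.3653  0.6078  0.3624 -0.6048] t 14.325
```

View pics/w6.png

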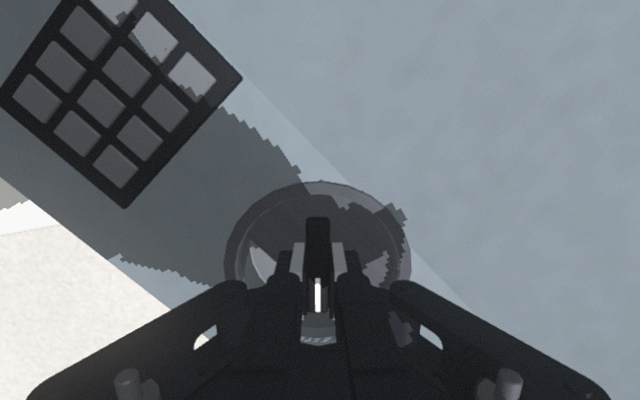

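The bar still follows the gripper (white line at (318,295)), and the bolt passed 0.4 without resistance.

```bash
python3 -m pendant '[1,0,0,0,0.04, 1,0,0,0,0.04, 1,0,0,0,0.04, 1,0,0,0,0.04, 1,0,0,0,0]'; python3 st.py; python3 -m pendant '[1,0,0,0,0.04, 1,0,0,0,0.04, 1,0,0,0,0.04, 1,0,0,0,0.04, 1,0,0,0,0]'; python3 st.py; python3 -m pendant '[1,0,0,0,0.04, 1,0,0,0,0.04, 1,0,0,0,0.04,  1,0,0,0,0]'; python3 st.py
```

```text
time: 15.0
tool_pos: [0.5442, 0.0043, 0.1323]
eef_rot: [0.316, 0.635, 0.313, -0.632]
wrist_force: [-12.0, 4.0, 17.5]
finger_gap: 0.0093
pos [0.5442 0.0043 0.1323] F [-11.99   4.02  17.48] T [ 1.106  1.638 -0.042] gap 0.0093 head 0.921 knob~ 0.653 j6 0.554 eff6 -0.013 q [ 0.3156  0.635   0.3129 -0.6318] t 15.0
time: 15.62
tool_pos: [0.5442, 0.0042, 0.1323]
eef_rot: [0.264, 0.658, 0.261, -0.655]
wrist_force: [-11.6, 4.6, 17.3]
finger_gap: 0.0094
pos [0.5442 0.0042 0.1323] F [-11.6    4.59  17.31] T [ 1.014  1.613 -0.058] gap 0.0094 head 0.761 knob~ 0.813 j6 0.714 eff6 -0.012 q [ 0.2639  0.6582  0.2613 -0.6548] t 15.625
time: 16.12
tool_pos: [0.5442, 0.0042, 0.1323]
eef_rot: [0.224, 0.673, 0.222, -0.669]
wrist_force: [-11.9, 4.3, 17.6]
finger_gap: 0.0088
pos [0.5442 0.0042 0.1323] F [-11.87   4.28  17.64] T [ 0.967  1.554 -0.057] gap 0.0088 head 0.6411 knob~ 0.933 j6 0.834 eff6 -0.012 q [ 0.224   0.6728  0.2216 -0.6693] t 16.125
```

```bash
python3 -m pendant '[1,0,0,0,0.03, 1,0,0,0,0.03, 1,0,0,0,0]'; python3 st.py|grep -o 'T.*eff6 [^ ]*'; for x in a; do python3 -m pendant '[1,0,0,0,0.02, 1,0,0,0,0]' >/dev/null; python3 st.py|grep -o 'T.*eff6 [^ ]*'; done;  python3 -m pendant '[1,0,0,0,0.02, 1,0,0,0,0]'>/dev/null; python3 st.py|grep -o 'T.*eff6 [^ ]*'
```

```text
time: 16.5
tool_pos: [0.5442, 0.0042, 0.1323]
eef_rot: [0.204, 0.679, 0.201, -0.676]
wrist_force: [-11.6, 4.4, 17.3]
finger_gap: 0.009
T [ 0.934  1.585 -0.079] gap 0.009 head 0.5811 knob~ 0.993 j6 0.894 eff6 -0.027
T [ 0.904  1.523 -0.022] gap 0.0095 head 0.5613 knob~ 1.013 j6 0.914 eff6 -0.025
T [0.861 1.565 0.018] gap 0.009 head 0.5413 knob~ 1.033 j6 0.934 eff6 -0.025
```

```bash
python3 -m pendant '[1,0,0,0,0.02, 1,0,0,0,0]' >/dev/null; python3 st.py|grep -o 'T.*eff6 [^ ]*'
```

```text
T [ 0.944  1.583 -0.089] gap 0.0094 head 0.5213 knob~ 1.053 j6 0.954 eff6 -0.025
```

```bash
python3 -m pendant '[1,0,0,0,0.02, 1,0,0,0,0]' >/dev/null; python3 st.py|grep -o 'F.*eff6 [^ ]*'
```

```text
F [-12.     4.47  17.81] T [ 0.919  1.542 -0.04 ] gap 0.0093 head 0.5013 knob~ 1.073 j6 0.974 eff6 -0.025
```

```bash
python3 -m pendant '[1,0,0,0,0.015, 1,0,0,0,0]' >/dev/null; python3 st.py|grep -o 'head.*eff6 [^ ]*'
```

```text
head 0.4863 knob~ 1.088 j6 0.989 eff6 -0.017
```

```bash
python3 -m pendant '[1,0,0,0,0.015, 1,0,0,0,0]' >/dev/null; python3 st.py|grep -o 'head.*eff6 [^ ]*'
```

```text
head 0.4713 knob~ 1.103 j6 1.004 eff6 -0.017
```

```bash
python3 -m pendant '[1,0,0,0,0.015, 1,0,0,0,0]' >/dev/null; python3 st.py|grep -o 'head.*eff6 [^ ]*'
```

```text
head 0.4564 knob~ 1.118 j6 1.019 eff6 -0.017
```

```bash
cat > chk.py <<'E'
from look import *
import sys
s,R=tool(); z=R[:,2]; h=np.arctan2(-z[1],-z[0]); e=s["joint_efforts"][5]
print("knob",round(1.574-h,4),"eff6",round(e,3),"Tz",s["ft_torque"][2].round(3),"Fz",s["wrist_force"][2].round(1),"z",s["tool_pos"][2].round(4))
sys.exit(e>0.08)
E
python3 -m pendant '[1,0,0,0,0.015, 1,0,0,0,0]' >/dev/null; python3 chk.py && python3 -m pendant '[1,0,0,0,0.015, 1,0,0,0,0]' >/dev/null; python3 chk.py && python3 -m pendant '[1,0,0,0,0.015, 1,0,0,0,0]' >/dev/null; python3 chk.py && python3 -m pendant '[1,0,0,0,0.015, 1,0,0,0,0]' >/dev/null; python3 chk.py
```

```text
knob 1.1327 eff6 -0.017 Tz -0.016 Fz 17.7 z 0.1323
knob 1.1327 eff6 -0.017 Tz -0.016 Fz 17.7 z 0.1323
knob 1.1327 eff6 -0.017 Tz -0.016 Fz 17.7 z 0.1323
knob 1.1327 eff6 -0.017 Tz -0.016 Fz 17.7 z 0.1323False
False
False
False
```

```bash
sed -i 's/sys.exit(e>0.08)/sys.exit(int(e>0.06))/' chk.py
python3 -m pendant '[1,0,0,0,0.015, 1,0,0,0,0]' >/dev/null && python3 chk.py && python3 -m pendant '[1,0,0,0,0.015, 1,0,0,0,0]' >/dev/null && python3 chk.py && python3 -m pendant '[1,0,0,0,0.015, 1,0,0,0,0]' >/dev/null && python3 chk.py && python3 -m pendant '[1,0,0,0,0.015, 1,0,0,0,0]' >/dev/null && python3 chk.py && python3 -m pendant '[1,0,0,0,0.015, 1,0,0,0,0]' >/dev/null && python3 chk.py
```

```text
knob 1.1476 eff6 -0.017 Tz -0.033 Fz 18.5 z 0.1323
knob 1.1626 eff6 -0.017 Tz -0.026 Fz 17.3 z 0.1323
knob 1.1776 eff6 -0.017 Tz -0.003 Fz 18.3 z 0.1323
knob 1.1926 eff6 -0.017 Tz -0.062 Fz 16.8 z 0.1323
knob 1.2076 eff6 -0.017 Tz -0.038 Fz 17.5 z 0.1322
```

```bash

python3 -m pendant '[1,0,0,0,0.015, 1,0,0,0,0]' >/dev/null && python3 chk.py && python3 -m pendant '[1,0,0,0,0.015, 1,0,0,0,0]' >/dev/null && python3 chk.py && python3 -m pendant '[1,0,0,0,0.015, 1,0,0,0,0]' >/dev/null && python3 chk.py && python3 -m pendant '[1,0,0,0,0.015, 1,0,0,0,0]' >/dev/null && python3 chk.py && python3 -m pendant '[1,0,0,0,0.015, 1,0,0,0,0]' >/dev/null && python3 chk.py && python3 -m pendant '[1,0,0,0,0.015, 1,0,0,0,0]' >/dev/null && python3 chk.py && python3 -m pendant '[1,0,0,0,0.015, 1,0,0,0,0]' >/dev/null && python3 chk.py && python3 -m pendant '[1,0,0,0,0.015, 1,0,0,0,0]' >/dev/null && python3 chk.py
```

```text
knob 1.2226 eff6 -0.017 Tz -0.016 Fz 17.5 z 0.1323
knob 1.2376 eff6 -0.017 Tz 0.018 Fz 17.8 z 0.1323
knob 1.2526 eff6 -0.017 Tz -0.012 Fz 16.1 z 0.1323
knob 1.2671 eff6 0.142 Tz 0.145 Fz 17.5 z 0.1323
```

Torque jumped by 0.16 N·m at knob ≈1.265. I'll confirm with one more tiny step.

```bash
python3 -m pendant '[1,0,0,0,0.006, 1,0,0,0,0]' >/dev/null; python3 chk.py
```

```text
knob 1.2727 eff6 0.24 Tz 0.223 Fz 17.6 z 0.1323
```

```bash
python3 -m pendant '[1,0,0,0,-0.012, 1,0,0,0,0]' >/dev/null; python3 chk.py;  python3 -m pendant '[1,-0.001,0,0,0, 1,-0.001,0,0,0, 1,-0.001,0,0,0, 1,-0.001,0,0,0, 1,0,0,0,0]' >/dev/null; python3 st.py; python3 -m pendant '[1,-0.001,0,0,0,  1,-0.001,0,0,0, 1,0,0,0,0]' >/dev/null; python3 st.py
```

```text
knob 1.2611 eff6 0.071 Tz 0.076 Fz 17.5 z 0.1323
pos [0.5441 0.0042 0.1338] F [-7.8   4.72  9.32] T [0.751 0.875 0.023] gap 0.0095 head 0.3126 knob~ 1.261 j6 1.163 eff6 0.065 q [ 0.111   0.6999  0.1092 -0.697 ] t 21.875
pos [0.544  0.0041 0.1341] F [-4.68  3.93  1.64] T [0.673 0.382 0.104] gap 0.0094 head 0.3126 knob~ 1.261 j6 1.163 eff6 0.067 q [ 0.1109  0.6996  0.1093 -0.6973] t 22.25
```

z rose 1.8 mm and then stopped while the load dropped off, so the bolt is bearing under the striker. I'll open the fingers and withdraw.

```bash
python3 -m pendant '[0.5,0,0,0,0, 0.4,0,0,0,0, 0.3,0,0,0,0, 0.3,0,0,0,0]'; python3 st.py;  python3 -c "
from look import *
f=snap('wrist','w7')
cv2.imwrite('pics/w7c.png',cv2.resize(f['pixels'][160:360,200:440],None,fx=3,fy=3))"
```

```text
time: 22.75
tool_pos: [0.5435, 0.0042, 0.1324]
eef_rot: [0.11, 0.699, 0.109, -0.698]
wrist_force: [-0.6, 0.4, 0.2]
finger_gap: 0.0297
pos [0.5435 0.0042 0.1324] F [-0.57  0.42  0.24] T [ 0.041  0.027 -0.035] gap 0.0297 head 0.3116 knob~ 1.262 j6 1.163 eff6 -0.0 q [ 0.11    0.6987  0.1094 -0.6983] t 22.75
```

View pics/w7c.png

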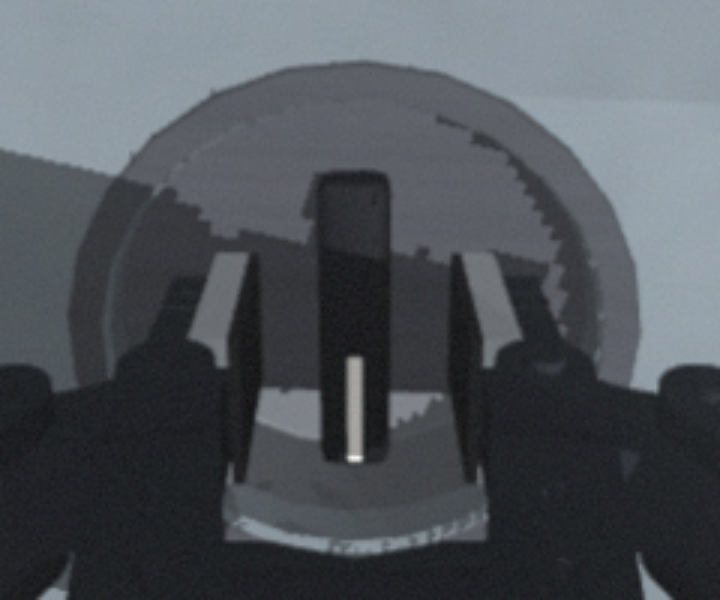

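The fingers are clear on both sides of the bar and the forces are near zero. I'll go straight up.

```bash
python3 -m pendant '[0.3,-0.006,0,0,0, 0.3,-0.01,0,0,0, 0.3,-0.015,0,0,0, 0.3,-0.03,0,0,0, 0.3,-0.04,0,0,0, 0.3,-0.04,0,0,0, 0.3,0,0,0,0]'; python3 -m pendant '[0.3,0,0.03,0.04,0, 0.3,0,0.03,0.04,0, 0.3,0,0.03,0.04,0, 0.3,0,0.03,0.04,0, 0.3,0,0.03,0.04,0, 0.3,0,0,0,0, 0.3,0,0,0,0]'; python3 st.py
python3 - <<'E'
from look import *
from lid import fit
for n in ('scene','top'):
  f=snap(n,n+'8'); a,nn,uv,P,r,k=fit(f); print(n,np.arccos(nn[2]),nn,k.sum())
E
```

```text
time: 23.68
tool_pos: [0.545, 0.0044, 0.2796]
eef_rot: [0.111, 0.702, 0.109, -0.695]
wrist_force: [0.4, 0.6, 0.1]
finger_gap: 0.03
time: 24.55
tool_pos: [0.3989, -0.1993, 0.2732]
eef_rot: [0.109, 0.699, 0.11, -0.698]
wrist_force: [0.3, 0.4, 0.7]
finger_gap: 0.0297
pos [ 0.3989 -0.1993  0.2732] F [0.33 0.4  0.74] T [ 0.003  0.03  -0.018] gap 0.0297 head 0.3114 knob~ 1.263 j6 0.668 eff6 -0.002 q [ 0.1094  0.6986  0.1099 -0.6985] t 24.55
scene 0.011837157539542023 [0.01163865 0.0021572  0.99992994] 9717
top 0.013012367239308343 [0.01269634 0.0028487  0.99991534] 5399
```

View pics/scene8.png

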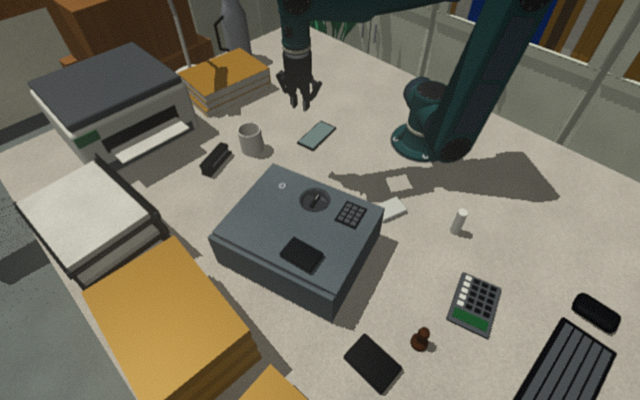

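View pics/top8.png

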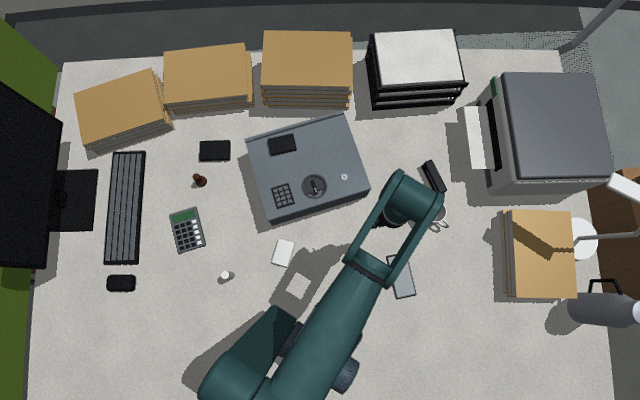

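The lid stays shut at about 0.012 rad, which matches the locked value. The ink pad is still at (281,144), the other things haven't moved, and the arm is clear.

```bash
python3 -c "
from cell import *
print(job_done())"
```

```text
the job is handed in; nothing more can be done
None
```

The safe is locked and the lid stays shut; I handed the job in at about 24.6 s of the 72 s allowed.

- **Opening:** I gripped the knob bar in the cup and turned it counter-clockwise to its open stop. Torque there rose to about 0.45 N·m, and I backed off.
- **Pressing:** I pressed the lid down until it stopped moving. The wrist force was about 17.5 N, of which roughly 5–6 N was on the buffers and the rest was the lid's spring.
- **Locking:** Holding the lid down, I turned the knob clockwise. The bolt met no resistance at the striker and reached its stop at about 1.265 rad. I confirmed the stop at about 0.24 N·m, roughly 5–6 N on the pin. I then relaxed the knob, eased off the lid and withdrew.

**Last checks:** With the robot clear, the scene camera put the lid at 0.012 rad and the top camera at 0.013 rad. The expected locked value is about 0.01 rad, and it stood at about 0.08 before. While I eased off, the knob rose 1.8 mm and then stopped as the bolt took the load. By eye in the last pictures, the ink pad and the other desk items are where they were. The arm now blocks part of the mug and the phone in the top view, but the scene view shows both unmoved.

**What disagreed:**
- A sideways force of up to about 12 N and a tilting moment of up to about 2 N·m built up at the wrist while I held the knob. Both disappeared when I let go.
- My angle zero at the open stop was off by about 0.005 rad.

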